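# Feel a fork blade for dents

## Robot

A 7-joint arm with a two-finger parallel gripper is mounted at the origin on the work surface. World frame = base frame: x ahead of the robot, y to its left, z up, the work surface at z = 0. Lengths are in m, angles in rad, forces in N, time in s.
With the tool pointing down it reaches from about 0.4 to 0.85 m from the base axis. Payload 10.4 kg.
Tool frame: the origin (TCP) lies on the centre line of the jaws, within the pads' length; the fingertips stand 11 mm ahead of it and the grasp point (between the pads) lies 8 mm behind it; z points along the fingers, y is the direction in which the jaws open and shut (so a half turn about z gives the same grasp; the last joint's range is limited). The gripper opens to 85 mm and grips with 20 to 120 N. Pads are 22 mm wide; open, the fingers measure 114 mm over their backs; the gripper's body (76 mm by 85 mm) begins 54 mm behind the grasp point. The pads swing forward as they close: fully open they stand 13 mm farther back than shut.
Start: joints at [1.101, 0.332, -0.065, 1.46, 0.022, 1.35, -0.088], TCP at [0.27, -0.564, 0.242] pointing down, gripper open.
Joint ranges: [-2.6, 2.6], [-0.5, 2.12], [-1.47, 1.34], [0.16, 2.42], [-1.27, 4.41], [0.06, 2.06], [-2.6, 2.6]. Speed limits (rad/s): [2.22, 2.22, 2.79, 2.79, 3.14, 3.14, 3.14].

## Interface

Orientations are given as a unit quaternion [w, x, y, z].
In Python, from bench import r gives the robot as it stands.
- The arm moves only by the tool play_rows, never from a script. Its arguments are lists of equal length, an entry for each row: "slide": the shift along the tool's x, y, z in mm, a list of three; "twist": the turn about the tool's z in degrees; "fingers": the opening, from -1 (shut) to 1 (fully open), so that 0 is half open. A call has 1 to 5 rows; each row is the pose to reach, as a shift and turn from the pose commanded when the call began, along the tool's axes at that moment; what a row does not reach only later rows make up. A row lasts 1/8 s, in which the tool goes at most 62.5 mm and 10.7 degrees, less where a joint would pass 70% of its speed; a pose out of reach is approached as far as the arm can. A call with a gripper value outside its range is refused whole. The fingers move at their own pace and stop on an object; "newtons" is the grip in N (left out, the last holds). Time passes only in rows, so rows that repeat a pose let the fingers close. It gives the time, the measured TCP pose, the force and the opening at its end, in the units of the state.
- r.read_state(): the state, without advancing time (a new reading comes with each control period).
- r.camera(name): name is "scene" or "top"; returns a dict with "pixels" (480x640x3 uint8, red, green, blue), "fx", "fy", "cx", "cy" (pixels), "dist" ([k1, k2, p1, p2, k3] as OpenCV has them; the pictures are not rectified), "eye" and "rotation" of the camera in the world. Camera axes: x right, y down, z forward; pixel columns grow to the right and rows downward; lengths in m; the calibration is good to about 2 mm. A picture is of the moment at which its call begins. There is no depth.
- r.finish_job(): hands the job in, once; it reports no verdict.
Trained networks look in the newest picture that a camera, given by its name, has taken for a name from the list of things; names that differ only in an ending like _2 or _b are one class to them, and where a whole thing is asked for, a point or a joint stands for the part that bears it (a point fixed in the world has none). Each returns a list of dicts, best first, with "conf" (0 to 1); they miss things now and then, are a little off and sometimes report something else, mostly with a low value. They report only what shows in the picture. A call takes as long as a camera call.
- r.search_frame(target, camera): "extent" ([centre column, centre row, width, height] in pixels, round what is visible of it).
- r.place_of(target, camera): "xy" ([column, row] in pixels: a listed point, or the origin of a listed thing).
The state is a dict: "t": time; "joints": joint angles; "qvel": joint speeds; "joint_torque": joint torques, N m; "tcp_pos": TCP position; "eef_rot": TCP orientation; "ft_force": force on the tool from outside, world axes, zero at the start; "ft_torque": the same for the moment, N m; "opening": finger opening in m.
Only numpy, scipy, OpenCV 4.12 (cv2) and the standard library are available. Lean on these libraries where they do the work, as an engineer would, in place of code of your own. Each camera call takes 0.05 s, during which the arm holds its last target. There are 200 camera calls.

## Task

This bicycle fork came off a crashed bike: with the gripper's fingers closed, run the fingertips lightly along the top of its disc-brake-side blade (the one farther from the robot), from just below the crown down to the dropout, as a mechanic feels for dents, then take the hand clear. Press gently and do not straddle, shove or lift the fork: it must stay lying in its cradle, and the jars, tin and other things around it stay where they are.

Things in the scene. Friction and masses are not known exactly. Their poses are not given: they have to be found in the camera images.
- fork: The bicycle fork to be felt (about 0.85 kg, loose): blue-painted steel, small-wheel size, lying flat with its front face up on a padded cradle. Origin: centre of the crown on the fork's axis, 85 mm above the bench. Own x runs from the crown to the dropouts, own z up, own y towards the plain blade. The disc-side blade lies at own -y, farther from the robot, with two short brake posts on its lower inner side.
- crown_mid (a point): Centre of the fork's crown (the fork's origin). The crown is a 36 x 94 x 32 mm block (along, across, high). The bare steel steerer tube, 29 mm thick, runs from it away from the dropouts and ends 200 mm from this point.
- tip_mid (a point): Point midway between the two dropouts, 300 mm along the fork from the crown centre and 33 mm above it. The blades end here, 51 mm either side of the axis, 16 mm thick; the axle eyes stand 16 mm further, tops 133 mm above the bench.
- cradle: Fixed cradle: 320 x 165 x 12 mm plywood board, a wooden end stop behind the crown, two blocks with black rubber saddles under the blades, 35 and 235 mm from the crown centre. Origin on the bench under the fork's axis, 170 mm along from the crown; own x as the fork's. Each saddle gives 1 mm per 2.5 N (7 mm at most) and springs back; its cheeks, outside the blades, end 7 mm or more below the blades' tops.
- feel_1 (a point): Point 1 of 7 on the very top (front face) of the disc-side blade, 50 mm from the crown centre along the fork; just below the crown. The seven points follow the blade 40 mm apart. The blade is a round tube tapering from 25 mm thick at the crown to 16 mm; it is straight for 150 mm, then curves up: its top is 96 mm above the bench at points 1 to 4 and 120 mm at point 7.
- feel_2 (a point): Point 2 of 7 on the very top (front face) of the disc-side blade, 90 mm from the crown centre along the fork.
- feel_3 (a point): Point 3 of 7 on the very top (front face) of the disc-side blade, 130 mm from the crown centre along the fork.
- feel_4 (a point): Point 4 of 7 on the very top (front face) of the disc-side blade, 170 mm from the crown centre along the fork.
- feel_5 (a point): Point 5 of 7 on the very top (front face) of the disc-side blade, 210 mm from the crown centre along the fork.
- feel_6 (a point): Point 6 of 7 on the very top (front face) of the disc-side blade, 250 mm from the crown centre along the fork.
- feel_7 (a point): Point 7 of 7 on the very top (front face) of the disc-side blade, 290 mm from the crown centre along the fork; at the thin end, just short of the dropout.
- jar_between: Bystander, leave alone: 40 mm wide, 66 mm tall screw-cap jar standing on the cradle board between the blades. Origin at the centre of its underside.
- jar_left: Bystander, leave alone: 56 mm wide, 84 mm tall white-capped jar beyond the fork. Origin at the centre of its underside.
- jar_right: Bystander, leave alone: 56 mm wide, 88 mm tall white-capped jar beyond the fork. Origin at the centre of its underside.
- tin: Bystander, leave alone: 72 mm wide, 72 mm tall tin full of ferrules (83 mm with its heap) beyond the fork. Origin at the centre of its underside.
- bearing_box: Bystander, leave alone: cardboard bearing box 48 x 36 x 22 mm lying on the cradle board between the blades. Origin at the centre of its underside.
- spanner: Bystander, leave alone: 150 mm spanner lying beyond the dropouts. Origin at the centre of its underside.
- spacer: Bystander, leave alone: 37 mm wide, 12 mm tall aluminium spacer ring lying near the steerer. Origin at the centre of its underside.

How it is judged:
By the outcome, as a careful person would: the job done as asked, in the order asked, and still so for the second after the job is handed in, with the robot touching nothing.
It also fails if it takes over 45 s, if anything falls off the work surface, if the arm or the gripper's body presses on something with over 40 N, if the wrist force passes 120 N, or if a joint passes its speed limit or range.

## Working session

There is one attempt and no reset: what is moved stays moved. The work goes in short steps, Python scripts to look and compute and a tool call to move; the robot and the scene stay as the last step left them, time stands still between calls to the robot, and variables do not carry over. Pictures are saved under pics/ and viewed, about 8 in all and at most 12, crops included, and the job is handed in when it is done.

Besides the shell and the picture viewer there is one more tool, called after "Call:" as name(argument=value, ...) on one line, values as JSON. play_rows: Moves the arm, as the interface text tells. Its arguments: {"type":"object","properties":{"slide":{"type":"array"},"twist":{"type":"array"},"fingers":{"type":"array"},"newtons":{"type":"number"}},"required":["slide","twist","fingers"]}

```bash
mkdir -p pics; ls; cat > h.py <<'E'
import numpy as np, cv2
from bench import r
def cam(n):
    return r.camera(n)
def ray(c,uv):
    K=np.array([[c["fx"],0,c["cx"]],[0,c["fy"],c["cy"]],[0,0,1.]])
    p=cv2.undistortPoints(np.array([[uv]],float),K,np.array(c["dist"],float))[0,0]
    return np.array(c["eye"]), np.array(c["rotation"]).reshape(3,3)@np.array([p[0],p[1],1])
def atz(c,uv,z):
    e,d=ray(c,uv); return e+d*(z-e[2])/d[2]
def proj(c,P):
    K=np.array([[c["fx"],0,c["cx"]],[0,c["fy"],c["cy"]],[0,0,1.]])
    R=np.array(c["rotation"]).reshape(3,3).T
    t=-R@np.array(c["eye"])
    return cv2.projectPoints(np.array(P,float).reshape(-1,1,3),cv2.Rodrigues(R)[0],t,K,np.array(c["dist"],float))[0][:,0]
E
python3 - <<'E'
from h import *
s=r.read_state(); print({k:np.round(v,3).tolist() for k,v in s.items()})
Z=dict(crown_mid=.085,tip_mid=.118,cradle=0,feel_1=.096,feel_2=.096,feel_3=.096,feel_4=.096,feel_5=.1,feel_6=.107,feel_7=.120,jar_between=.012,jar_left=0,jar_right=0,tin=0)
for n in("top","scene"):
    c=cam(n); cv2.imwrite(f"pics/{n}0.png",c["pixels"][...,::-1])
    print(n,np.round(c["eye"],3))
    for k,z in Z.items():
        o=r.place_of(k,n)
        print(k,[(np.round(q["xy"],1).tolist(),round(q["conf"],2),np.round(atz(c,q["xy"],z),4).tolist()) for q in o[:(7 if k=='feel_1' else 2)]])
E
```

```text
pics
{'t': 0.0, 'joints': [1.101, 0.333, -0.065, 1.461, 0.022, 1.35, -0.089], 'qvel': [0.001, -0.001, -0.001, 0.002, -0.0, -0.001, -0.001], 'joint_torque': [-0.0, -62.546, 0.049, -39.16, 0.016, 0.01, 0.0], 'tcp_pos': [0.27, -0.563, 0.242], 'eef_rot': [-0.001, 0.975, 0.222, -0.0], 'ft_force': [-0.042, 0.124, -0.044], 'ft_torque': [0.008, 0.011, -0.025], 'opening': 0.085}
top [ 0.566 -0.01   0.967]Traceback (most recent call last):
  File "<stdin>", line 9, in <module>
  File "h.py", line 10, in atz
    e,d=ray(c,uv); return e+d*(z-e[2])/d[2]
        ~~~^^^^^^
  File "h.py", line 8, in ray
    return np.array(c["eye"]), np.array(c["rotation"]).reshape(3,3)@np.array([p[0],p[1],1])
                               ~~~~~~~~~~~~~~~~~~~~~~~~~~~~~~~^^^^^
ValueError: cannot reshape array of size 4 into shape (3,3)
```

Rotation is a quaternion.

```bash
cat >> h.py <<'E'
from scipy.spatial.transform import Rotation as Ro
def rot(q): q=np.array(q); return Ro.from_quat(q[[1,2,3,0]]).as_matrix()
E
sed -i 's/np.array(c\["rotation"\]).reshape(3,3)/rot(c["rotation"])/' h.py
python3 - <<'E'
from h import *
Z=dict(crown_mid=.085,tip_mid=.118,cradle=0,feel_1=.096,feel_2=.096,feel_3=.096,feel_4=.096,feel_5=.1,feel_6=.107,feel_7=.120,jar_between=.012,jar_left=0,jar_right=0,tin=0)
for n in("top","scene"):
    c=cam(n); cv2.imwrite(f"pics/{n}0.png",c["pixels"][...,::-1])
    print(n,np.round(c["eye"],3),np.round(c["rotation"],3))
    for k,z in Z.items():
        o=r.place_of(k,n)
        print(k,[(np.round(q["xy"],1).tolist(),round(q["conf"],2),np.round(atz(c,q["xy"],z),4).tolist()) for q in o[:(7 if k=='feel_1' else 2)]])
E
```

```text
top [ 0.566 -0.01   0.967] [ 0.022 -0.705  0.708 -0.03 ]
crown_mid [([420.9, 263.9], 0.88, [0.5897, -0.2233, 0.085])]
tip_mid []
cradle [([335.9, 283.9], 0.77, [0.5506, -0.0613, 0.0]), ([268.3, 268.8], 0.32, [0.5834, 0.0821, 0.0])]
feel_1 [([372.7, 256.4], 0.98, [0.6044, -0.1275, 0.096]), ([312.2, 265.3], 0.91, [0.588, -0.0111, 0.096]), ([349.7, 258.8], 0.68, [0.6001, -0.0832, 0.096]), ([392.6, 247.2], 0.65, [0.622, -0.1663, 0.096]), ([332.3, 262.9], 0.63, [0.5924, -0.0497, 0.096]), ([268.5, 270.8], 0.55, [0.5778, 0.0725, 0.096])]
feel_2 [([372.7, 256.4], 0.98, [0.6044, -0.1275, 0.096]), ([312.2, 265.3], 0.91, [0.588, -0.0111, 0.096])]
feel_3 [([372.7, 256.4], 0.98, [0.6044, -0.1275, 0.096]), ([312.2, 265.3], 0.91, [0.588, -0.0111, 0.096])]
feel_4 [([372.7, 256.4], 0.98, [0.6044, -0.1275, 0.096]), ([312.2, 265.3], 0.91, [0.588, -0.0111, 0.096])]
feel_5 [([372.7, 256.4], 0.98, [0.6043, -0.127, 0.1]), ([312.2, 265.3], 0.91, [0.5879, -0.0111, 0.1])]
feel_6 [([372.7, 256.4], 0.98, [0.6039, -0.1261, 0.107]), ([312.2, 265.3], 0.91, [0.5877, -0.0111, 0.107])]
feel_7 [([372.7, 256.4], 0.98, 
[... 1205 characters left out ...]
_4 [([304.9, 226.2], 0.93, [0.5902, -0.0109, 0.096]), ([282.9, 261.5], 0.92, [0.6094, -0.087, 0.096])]
feel_5 [([304.9, 226.2], 0.93, [0.5919, -0.0126, 0.1]), ([282.9, 261.5], 0.92, [0.6109, -0.0883, 0.1])]
feel_6 [([304.9, 226.2], 0.93, [0.5948, -0.0156, 0.107]), ([282.9, 261.5], 0.92, [0.6137, -0.0907, 0.107])]
feel_7 [([304.9, 226.2], 0.93, [0.6002, -0.0212, 0.12]), ([282.9, 261.5], 0.92, [0.6189, -0.0952, 0.12])]
jar_between [([251.8, 287.7], 0.56, [0.5709, -0.1347, 0.012])]
jar_left [([333.8, 301.2], 0.79, [0.6955, -0.0514, 0.0])]
jar_right [([382.8, 231.4], 0.61, [0.6702, 0.1221, 0.0])]
tin [([303.2, 361.6], 0.72, [0.7303, -0.1712, 0.0]), ([332.5, 297.3], 0.34, [0.6887, -0.0472, 0.0])]
```

View pics/top0.png

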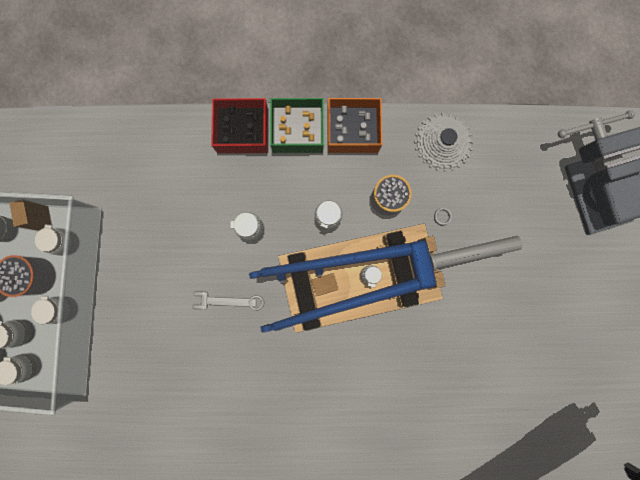

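View pics/scene0.png

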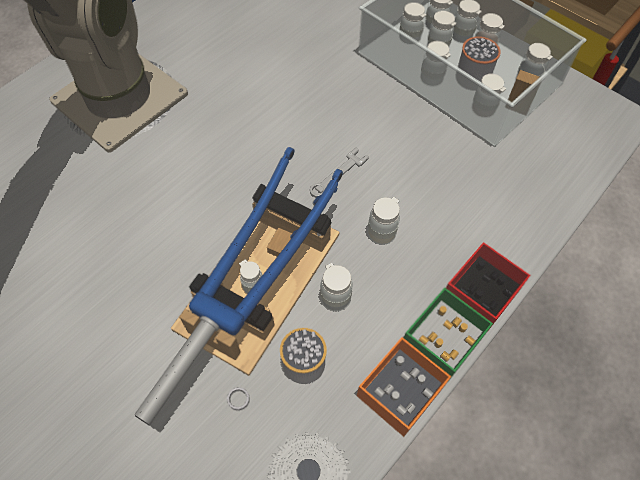

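```bash
cat > fit.py <<'E'
from h import *
from scipy.optimize import least_squares
C={n:cam(n) for n in("top","scene")}
D=[]
for n in C:
    D.append((n,[q["xy"] for q in r.place_of("feel_1",n) if q["conf"]>.4]))
X=np.array([50,90,130,170,210,250,290])/1e3
Z=np.array([96,96,96,96,99,107,120])/1e3
def pts(p,X=X,Z=Z):
    x0,y0,th,w=p
    L=w+(.051-w)*X/.3
    u=np.array([np.cos(th),np.sin(th)]); v=np.array([np.sin(th),-np.cos(th)])  # -y
    return np.c_[np.array([x0,y0])+X[:,None]*u+L[:,None]*v,Z]
def axis(p,s,z): return [p[0]+s*np.cos(p[2]),p[1]+s*np.sin(p[2]),z]
def res(p):
    o=[]
    for n,q in D:
        P=proj(C[n],pts(p))
        for a in q:
            d=P-a; o+=list(d[np.argmin((d**2).sum(1))])
    for n in C:
        for k,s,z in(("crown_mid",0,.085),):
            for q in r0[n,k][:1]: o+=list(proj(C[n],axis(p,s,z))[0]-q["xy"])
    return np.array(o)
r0={(n,k):r.place_of(k,n) for n in C for k in("crown_mid",)}
f=least_squares(res,[.588,-.224,1.78,.036],loss="soft_l1",x_scale=[.01,.01,.05,.005])
print(np.round(f.x,4),np.round(f.fun.reshape(-1,2),1).tolist()); p=f.x
print(np.round(pts(p),4).tolist())
np.save("p.npy",p)
for n in C:
    im=C[n]["pixels"][...,::-1].copy()
    P=proj(C[n],pts(p)); c0=P.mean(0).astype(int)
    x,y=max(c0[0]-130,0),max(c0[1]-100,0); s=3
    cr=cv2.resize(im[y:y+200,x:x+260],None,fx=s,fy=s,interpolation=cv2.INTER_CUBIC)
    for q in P: cv2.circle(cr,tuple(int(v) for v in (q-[x,y]+.5)*s),4,(0,0,255),1)
    for sgn in(0,1):
      q=proj(C[n],axis(p,.3*sgn,.085+.033*sgn))[0]; cv2.circle(cr,tuple(int(v) for v in (q-[x,y]+.5)*s),4,(0,255,255),1)
    for d in dict(D)[n]: cv2.drawMarker(cr,tuple(int(v) for v in (np.array(d)-[x,y]+.5)*s),(0,255,0),0,8)
    cv2.imwrite(f"pics/{n}1.png",cr)
E
python3 fit.py
```

```text
[ 0.5897 -0.2249  1.7831  0.034 ] [[1.7, -0.2], [3.4, -2.0], [-1.8, -0.5], [0.7, -0.1], [1.3, 2.7], [-0.1, -0.3], [-0.9, 3.0], [2.2, 0.6], [-0.4, -1.3], [-0.7, -0.7], [2.4, 2.1], [-1.6, -1.3], [0.2, -0.8], [0.5, 0.3], [-0.5, 1.4], [0.5, 0.8]]
[[0.6152, -0.1682, 0.096], [0.609, -0.1287, 0.096], [0.6028, -0.0891, 0.096], [0.5966, -0.0495, 0.096], [0.5904, -0.0099, 0.099], [0.5841, 0.0297, 0.107], [0.5779, 0.0692, 0.12]]
```

View pics/top1.png

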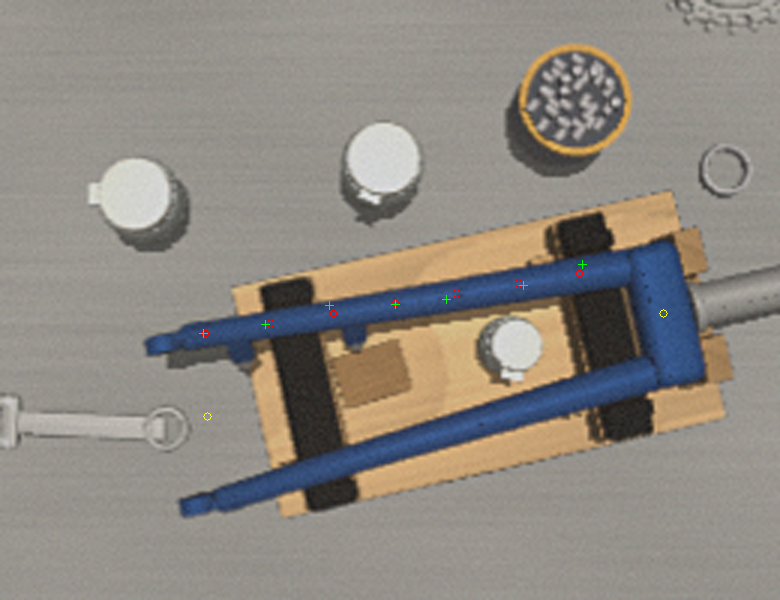

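View pics/scene1.png

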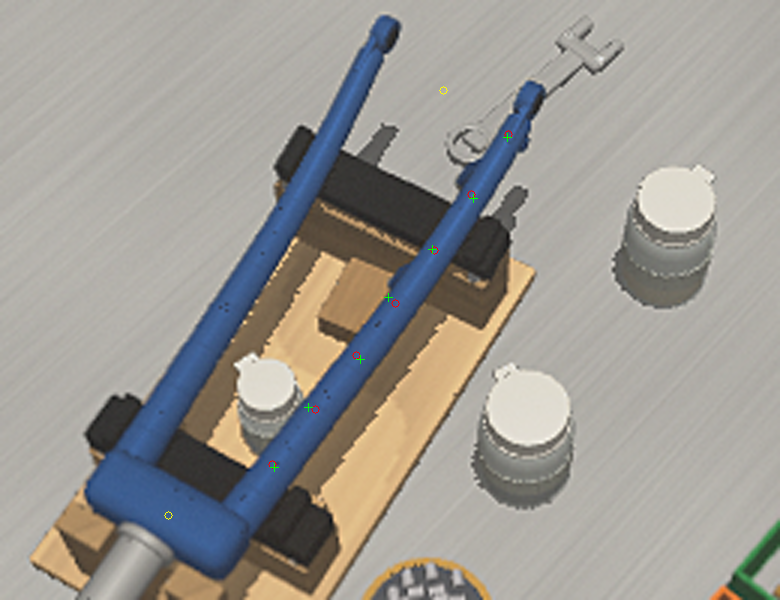

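The top view shows the far blade running from the crown (crop ~630,268) to the dropout (~160,343); fitted points lie on it, but 1–2 px below centre near the crown. I'll refine with the blue mask in both views.

```bash
cat > fit2.py <<'E'
from h import *
p=np.load("p.npy")
th=p[2]
from scipy.optimize import least_squares
u=np.array([np.cos(th),np.sin(th),0]); v=np.array([np.sin(th),-np.cos(th),0])
S=np.arange(45,296,5)/1e3
top=np.interp(S*1e3,[50,170,190,210,230,250,270,290],[96,96,97,99.5,103,107.5,113,120])/1e3
rad=np.interp(S*1e3,[0,300],[12.5,8])/1e3
A=np.array([p[0],p[1],0])+S[:,None]*u+(p[3]+(.051-p[3])*S[:,None]/.3)*v; A[:,2]=top-rad
for n in("top","scene"):
    c=cam(n); h=cv2.cvtColor(c["pixels"],cv2.COLOR_RGB2HSV)
    m=cv2.inRange(h,(100,110,40),(125,255,255))
    # sample lateral profile across blade through axis height
    offs=np.arange(-20,20.1,.25)/1e3; out=[]
    for a,rr in zip(A,rad):
        q=proj(c,a+offs[:,None]*v).astype(np.float32)
        s=cv2.remap(m.astype(np.float32),q[:,0].reshape(1,-1),q[:,1].reshape(1,-1),cv2.INTER_LINEAR)[0]/255
        i=np.where(s>.5)[0]; out.append((offs[i[0]]*1e3,offs[i[-1]]*1e3,rr*1e3) if len(i) else (np.nan,)*3)
    out=np.array(out); print(n); 
    for s,o in list(zip(S,out))[::3]: print(round(s*1e3),"lo %.1f hi %.1f mid %.1f width %.1f exp %.1f"%(o[0],o[1],(o[0]+o[1])/2,o[1]-o[0],2*o[2]))
E
python3 fit2.py
```

```text
top
45 lo -11.5 hi 10.2 mid -0.6 width 21.8 exp 23.6
60 lo -11.2 hi 10.5 mid -0.4 width 21.8 exp 23.2
75 lo -10.8 hi 9.0 mid -0.9 width 19.8 exp 22.8
90 lo -10.2 hi 8.5 mid -0.9 width 18.8 exp 22.3
105 lo -9.8 hi 8.0 mid -0.9 width 17.8 exp 21.9
120 lo -9.2 hi 8.2 mid -0.5 width 17.5 exp 21.4
135 lo -9.0 hi 8.5 mid -0.2 width 17.5 exp 20.9
150 lo -10.0 hi 7.2 mid -1.4 width 17.2 exp 20.5
165 lo -8.8 hi 7.8 mid -0.5 width 16.5 exp 20.1
180 lo -9.2 hi 8.2 mid -0.5 width 17.5 exp 19.6
195 lo -20.0 hi 6.8 mid -6.6 width 26.8 exp 19.1
210 lo -8.5 hi 7.0 mid -0.8 width 15.5 exp 18.7
225 lo -8.2 hi 7.5 mid -0.4 width 15.8 exp 18.2
240 lo -9.5 hi 7.8 mid -0.9 width 17.2 exp 17.8
255 lo -8.8 hi 6.2 mid -1.2 width 15.0 exp 17.4
270 lo -20.0 hi 6.8 mid -6.6 width 26.8 exp 16.9
285 lo -8.0 hi 6.0 mid -1.0 width 14.0 exp 16.5
scene
45 lo -13.2 hi 9.5 mid -1.9 width 22.8 exp 23.6
60 lo -12.2 hi 10.2 mid -1.0 width 22.5 exp 23.2
75 lo -12.5 hi 10.0 mid -1.2 width 22.5 exp 22.8
90 lo -12.0 hi 10.8 mid -0.6 width 22.8 exp 22.3
105 lo -11.2 hi 10.5 mid -0.4 width 21.8 exp 21.9
120 lo -10.5 hi 10.2 mid -0.1 width 20.8 exp 21.4
135 lo -9.8 hi 10.0 mid 0.1 width 19.8 exp 20.9
150 lo -10.2 hi 9.5 mid -0.4 width 19.8 exp 20.5
165 lo -9.5 hi 9.0 mid -0.2 width 18.5 exp 20.1
180 lo -10.0 hi 8.8 mid -0.6 width 18.8 exp 19.6
195 lo -14.5 hi 8.5 mid -3.0 width 23.0 exp 19.1
210 lo -9.8 hi 8.5 mid -0.6 width 18.2 exp 18.7
225 lo -9.2 hi 9.0 mid -0.1 width 18.2 exp 18.2
240 lo -9.0 hi 8.2 mid -0.4 width 17.2 exp 17.8
255 lo -9.8 hi 8.0 mid -0.9 width 17.8 exp 17.4
270 lo -13.0 hi 7.5 mid -2.8 width 20.5 exp 16.9
285 lo -7.8 hi 7.8 mid 0.0 width 15.5 exp 16.5
```

```bash
cat > go.py <<'E'
import sys
from h import *
p=np.load("p.npy"); th=p[2]; LAT=-.0005
def top(s): return np.interp(s,[0,170,190,210,230,250,270,290,300],[96,96,97,99.5,103,107.5,113,120,124])
def P(s):
    u=np.array([np.cos(th),np.sin(th)]); v=np.array([np.sin(th),-np.cos(th)])
    return p[:2]+s/1e3*u+(p[3]+(.051-p[3])*s/300+LAT)*v
if __name__=="__main__":
    st=r.read_state(); R=rot(st["eef_rot"]); t=np.array(st["tcp_pos"])
    d=P(100)-P(0); print("heading",np.degrees(np.arctan2(d[1],d[0])),"toolx",np.degrees(np.arctan2(R[1,0],R[0,0])),"tilt",R[:,2].round(4),"tipz",(t[2]-.011)*1e3,"F",np.round(st["ft_force"],2), "t",st["t"],"op",st["opening"])
    for a in sys.argv[1:]:
        s,z=map(float,a.split(","))   # s mm, fingertip height mm
        g=np.r_[P(s),(z+11)/1e3]; print(a,(1e3*R.T@(g-t)).round(1))
E
python3 go.py 45,190
```

```text
heading 98.92270453901243 toolx 25.599640458013788 tilt [ 1.e-04 -1.e-04 -1.e+00] tipz 231.35806332695 F [0.07 0.22 0.39] t 2.0 op 0.08532907574130383
45,190 [ 480.2 -202.8   41.3]
```

Call:
play_rows(slide=[[48, -20, 0], [96, -41, 0], [144, -61, 0], [192, -81, 0], [240, -101, 0]], twist=[-7, -14, -22, -29, -37], fingers=[-1, -1, -1, -1, -1], newtons=20)

```text
t: 2.62
tcp_pos: [0.4438, -0.3676, 0.2426]
eef_rot: [0.0, 0.853, 0.521, 0.0]
ft_force: [0.2, -1.0, -0.4]
opening: -0.0002
```

```bash
python3 go.py 45,190
```

```text
heading 98.92270453901243 toolx 62.840727118845926 tilt [ 4.e-04 -5.e-04 -1.e+00] tipz 231.569147560733 F [ 0.21 -0.97 -0.45] t 2.625 op -0.0001951617622732304
45,190 [251.2  64.   41.5]
```

Call:
play_rows(slide=[[50, 13, 0], [100, 26, 0], [150, 38, 0], [200, 51, 10], [251, 64, 35]], twist=[-7, -14, -22, -29, -36], fingers=[-1, -1, -1, -1, -1])

```text
t: 3.25
tcp_pos: [0.6169, -0.1746, 0.2083]
eef_rot: [0.001, 0.651, 0.759, 0.001]
ft_force: [1.1, -0.0, -0.9]
opening: 0.0002
```

Call:
play_rows(slide=[[0, 0, 0], [0, 0, 0]], twist=[0, 0], fingers=[-1, -1])

```text
t: 3.5
tcp_pos: [0.6151, -0.176, 0.2072]
eef_rot: [-0.0, 0.652, 0.758, -0.0]
ft_force: [-0.0, -0.3, 0.1]
opening: -0.0003
```

```bash
python3 go.py 45,120 45,100; python3 - <<'E'
from h import *
c=cam("scene"); q=proj(c,r.read_state()["tcp_pos"])[0].astype(int); y,x=max(q[1]-110,0),max(q[0]-100,0)
cv2.imwrite("pics/s2.png",cv2.resize(c["pixels"][y:y+200,x:x+260,::-1],None,fx=3,fy=3,interpolation=cv2.INTER_CUBIC))
E
```

```text
heading 98.92270453901243 toolx 98.55636830530926 tilt [-4.e-04 -4.e-04 -1.e+00] tipz 196.20764454266256 F [-0.05 -0.35  0.06] t 3.5 op -0.00025279192984603365
45,120 [ 2.6  0.9 76.2]
45,100 [ 2.6  0.9 96.2]
```

View pics/s2.png

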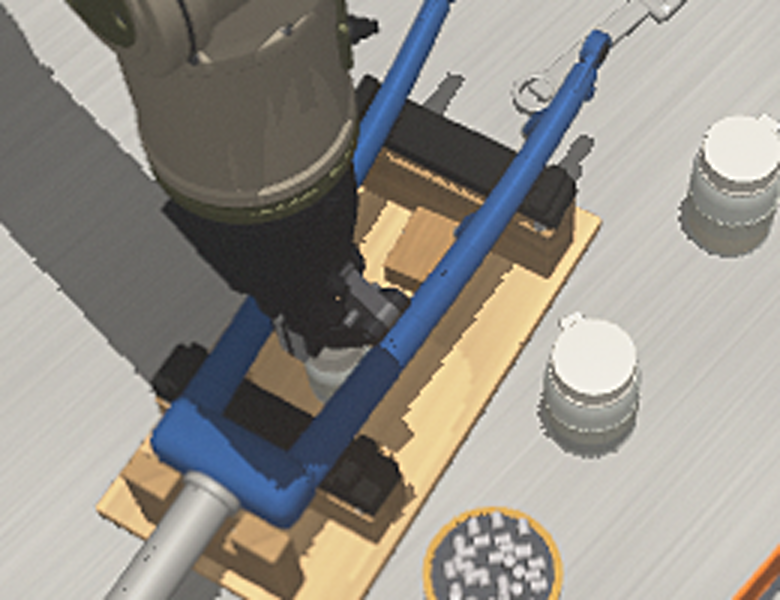

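The picture shows the shut gripper above the far blade near the crown; nothing is disturbed. Descending.

Call:
play_rows(slide=[[3, 1, 25], [4, 1, 50], [4, 1, 75], [4, 1, 90], [4, 1, 90]], twist=[-0.4, -0.4, -0.4, -0.4, -0.4], fingers=[-1, -1, -1, -1, -1])

```text
t: 4.18
tcp_pos: [0.6149, -0.1723, 0.1169]
eef_rot: [-0.0, 0.65, 0.76, -0.0]
ft_force: [0.1, -0.6, 0.2]
opening: -0.0002
```

```bash
python3 go.py 46,96 50,96
```

```text
heading 98.92270453901243 toolx 98.91771351970918 tilt [-1.1e-03 -2.0e-04 -1.0e+00] tipz 105.92245049854193 F [ 0.06 -0.57  0.23] t 4.175 op -0.000176843436566697
46,96 [-0.1  0.4  9.9]
50,96 [3.9 0.4 9.9]
```

Down to contact, slowly.

Call:
play_rows(slide=[[0, 0.4, 4], [0, 0.4, 7], [0, 0.4, 9], [0, 0.4, 10], [0, 0.4, 10]], twist=[0, 0, 0, 0, 0], fingers=[-1, -1, -1, -1, -1])

```text
t: 4.8
tcp_pos: [0.6161, -0.1713, 0.1076]
eef_rot: [0.0, 0.649, 0.76, 0.0]
ft_force: [0.1, 0.6, 1.9]
opening: -0.0001
```

Call:
play_rows(slide=[[0, 0, 0.6], [0, 0, 0.6]], twist=[0, 0], fingers=[-1, -1])

```text
t: 5.05
tcp_pos: [0.6162, -0.1714, 0.107]
eef_rot: [0.0, 0.649, 0.76, 0.0]
ft_force: [-0.8, -0.2, 4.0]
opening: 0.0001
```

Call:
play_rows(slide=[[4, 0, 0], [9, 0, 0], [14, 0, 0], [19, 0, 0], [24, 0, 0]], twist=[0, 0, 0, 0, 0], fingers=[-1, -1, -1, -1, -1])

```text
t: 5.68
tcp_pos: [0.6122, -0.1471, 0.1068]
eef_rot: [0.0, 0.649, 0.76, 0.0]
ft_force: [-0.1, -2.2, 2.3]
opening: -0.0001
```

```bash
python3 go.py 90,95 130,95
```

```text
heading 98.92270453901243 toolx 99.01141425323699 tilt [ 1.e-04  0.e+00 -1.e+00] tipz 95.76092454993251 F [-0.08 -2.18  2.28] t 5.675 op -7.351101823085822e-05
90,95 [18.7 -0.8  0.8]
130,95 [58.8 -0.7  0.8]
```

Call:
play_rows(slide=[[5, -0.3, 0.3], [10, -0.5, 0.5], [15, -0.7, 0.5], [20, -0.7, 0.5], [25, -0.7, 0.5]], twist=[0, 0, 0, 0, 0], fingers=[-1, -1, -1, -1, -1])

```text
t: 6.3
tcp_pos: [0.6076, -0.1228, 0.1063]
eef_rot: [0.0, 0.65, 0.76, -0.0]
ft_force: [1.0, -3.9, 4.9]
opening: -0.0001
```

Call:
play_rows(slide=[[5, 0, 0], [10, 0, 0], [15, 0, 0], [20, 0, 0], [25, 0, 0]], twist=[0, 0, 0, 0, 0], fingers=[-1, -1, -1, -1, -1])

```text
t: 6.92
tcp_pos: [0.6037, -0.098, 0.1062]
eef_rot: [0.0, 0.649, 0.76, -0.0]
ft_force: [0.5, -3.2, 3.6]
opening: 0.0
```

```bash
python3 go.py 130,95 170,95; python3 - <<'E'
from h import *
c=cam("top"); q=(330,270)
cv2.imwrite("pics/t3.png",cv2.resize(c["pixels"][170:370,200:460,::-1],None,fx=3,fy=3,interpolation=cv2.INTER_CUBIC))
E
```

```text
heading 98.92270453901243 toolx 99.00099124223198 tilt [-0. -0. -1.] tipz 95.18241760633673 F [ 0.5  -3.18  3.58] t 6.925 op 2.772730423257593e-05
130,95 [8.9 0.  0.2]
170,95 [49.   0.1  0.2]
```

View pics/t3.png

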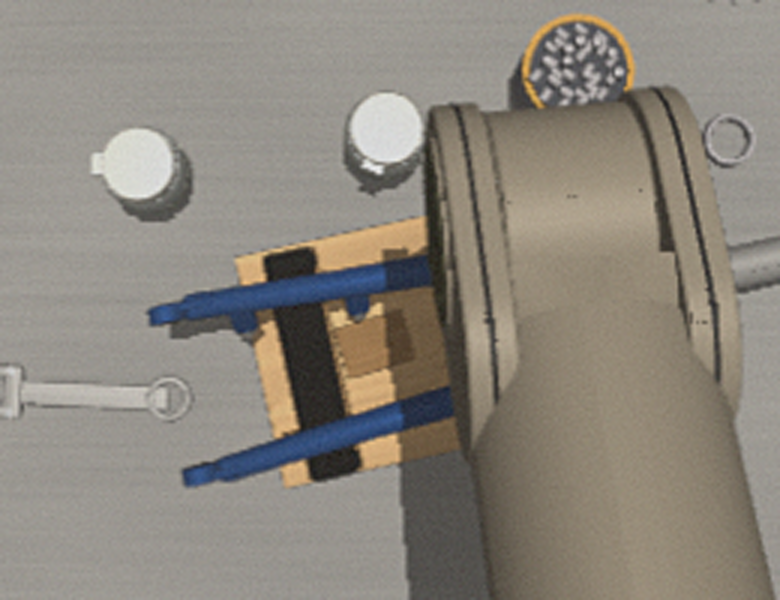

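Top view: fork eye vs spanner unchanged (offset −6,−84 crop px both times); the fork hasn't moved. Friction is high (~0.85), so I keep pressure light.

Call:
play_rows(slide=[[5, 0, -0.1], [10, 0, -0.1], [15, 0, -0.1], [20, 0, -0.1], [25, 0, -0.1]], twist=[0, 0, 0, 0, 0], fingers=[-1, -1, -1, -1, -1])

```text
t: 7.6
tcp_pos: [0.5997, -0.0732, 0.1062]
eef_rot: [-0.0, 0.649, 0.76, -0.0]
ft_force: [0.2, -1.3, 1.5]
opening: 0.0001
```

Call:
play_rows(slide=[[4, 0, 0], [8, 0, 0], [12, 0, 0], [16, 0, 0], [20, 0, 0]], twist=[0, 0, 0, 0, 0], fingers=[-1, -1, -1, -1, -1])

```text
t: 8.22
tcp_pos: [0.5967, -0.0537, 0.1064]
eef_rot: [0.0, 0.649, 0.76, -0.0]
ft_force: [0.6, -0.9, 2.3]
opening: 0.0001
```

```bash
python3 go.py 170,95 210,98
```

```text
heading 98.92270453901243 toolx 98.99395464613426 tilt [ 1.e-04 -2.e-04 -1.e+00] tipz 95.36426408779509 F [ 0.6  -0.87  2.28] t 8.225 op 0.00010722410775315125
170,95 [4.2 0.1 0.4]
210,98 [44.2  0.1 -2.6]
```

Call:
play_rows(slide=[[4, 0, -0.2], [8, 0, -0.4], [12, 0, -0.7], [16, 0, -1.0], [20, 0, -1.4]], twist=[0, 0, 0, 0, 0], fingers=[-1, -1, -1, -1, -1])

```text
t: 8.85
tcp_pos: [0.5935, -0.034, 0.1078]
eef_rot: [0.0, 0.649, 0.76, -0.0]
ft_force: [0.8, -1.9, 2.1]
opening: 0.0001
```

Call:
play_rows(slide=[[4, 0, -0.4], [8, 0, -0.9], [12, 0, -1.4], [16, 0, -1.9], [20, 0, -2.5]], twist=[0, 0, 0, 0, 0], fingers=[-1, -1, -1, -1, -1])

```text
t: 9.48
tcp_pos: [0.5904, -0.0142, 0.1102]
eef_rot: [0.0, 0.649, 0.76, -0.0]
ft_force: [0.3, -1.9, 1.4]
opening: 0.0
```

Call:
play_rows(slide=[[4, 0, -0.5], [8, 0, -1.1], [12, 0, -1.8], [16, 0, -2.5], [20, 0, -3.2]], twist=[0, 0, 0, 0, 0], fingers=[-1, -1, -1, -1, -1])

```text
t: 10.1
tcp_pos: [0.5873, 0.0055, 0.1135]
eef_rot: [0.0, 0.649, 0.76, -0.0]
ft_force: [-0.1, -2.1, 2.6]
opening: 0.0002
```

```bash
python3 go.py 230,103 250,108
```

```text
heading 98.92270453901243 toolx 98.99298902984954 tilt [ 2.e-04 -2.e-04 -1.e+00] tipz 102.5121494524649 F [-0.07 -2.13  2.64] t 10.1 op 0.00018162137230106357
230,103 [ 4.3  0.1 -0.5]
250,108 [24.3  0.1 -5.5]
```

Call:
play_rows(slide=[[4, 0, -0.7], [8, 0, -1.5], [12, 0, -2.3], [16, 0, -3.2], [20, 0, -4.1]], twist=[0, 0, 0, 0, 0], fingers=[-1, -1, -1, -1, -1])

```text
t: 10.72
tcp_pos: [0.5842, 0.0252, 0.1176]
eef_rot: [0.0, 0.65, 0.76, -0.0]
ft_force: [0.9, -3.2, 3.5]
opening: 0.0004
```

Call:
play_rows(slide=[[4, 0, -1.1], [8, 0, -2.1], [12, 0, -3.2], [16, 0, -4.3], [20, 0, -5.4]], twist=[0, 0, 0, 0, 0], fingers=[-1, -1, -1, -1, -1])

```text
t: 11.35
tcp_pos: [0.581, 0.045, 0.123]
eef_rot: [0.0, 0.649, 0.76, -0.0]
ft_force: [-0.0, -3.9, 4.4]
opening: 0.0001
```

Call:
play_rows(slide=[[4, 0, -1.6], [8, 0, -2.9], [12, 0, -4.2]], twist=[0, 0, 0], fingers=[-1, -1, -1])

```text
t: 11.72
tcp_pos: [0.5791, 0.0569, 0.1272]
eef_rot: [0.0, 0.649, 0.76, -0.0]
ft_force: [0.9, -4.8, 3.3]
opening: 0.0001
```

```bash
python3 go.py 290,120; python3 - <<'E'
from h import *
c=cam("scene")
cv2.imwrite("pics/s4.png",cv2.resize(c["pixels"][130:330,180:440,::-1],None,fx=3,fy=3,interpolation=cv2.INTER_CUBIC))
E
```

```text
heading 98.92270453901243 toolx 99.002049550703 tilt [-0.e+00 -2.e-04 -1.e+00] tipz 116.16709881022626 F [ 0.92 -4.79  3.34] t 11.725 op 6.983700240031538e-05
290,120 [12.3  0.3 -3.8]
```

View pics/s4.png

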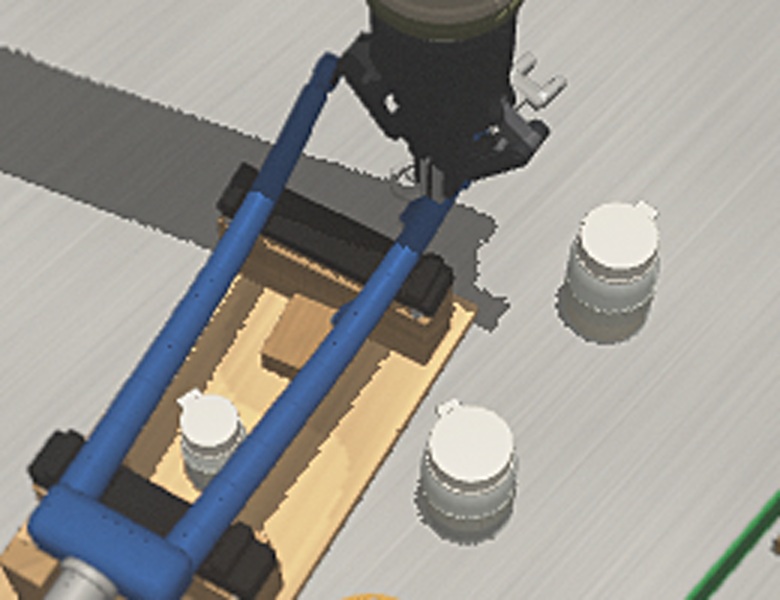

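The fingertips sit on the far blade near the dropout (crop ~435,195); fork seated, jars in place. Finishing the last stretch with a slightly steeper rise.

Call:
play_rows(slide=[[4, 0, -1.9], [8, 0, -3.5], [11, 0, -4.8]], twist=[0, 0, 0], fingers=[-1, -1, -1])

```text
t: 12.15
tcp_pos: [0.5774, 0.0679, 0.132]
eef_rot: [0.0, 0.649, 0.76, 0.0]
ft_force: [1.8, -3.8, 2.6]
opening: 0.0004
```

Call:
play_rows(slide=[[0, 0, -3], [0, 0, -15], [0, 0, -45], [0, 0, -85], [0, 0, -125]], twist=[0, 0, 0, 0, 0], fingers=[-1, -1, -1, -1, -1])

```text
t: 12.78
tcp_pos: [0.5771, 0.0683, 0.2588]
eef_rot: [-0.0, 0.649, 0.761, 0.0]
ft_force: [1.1, -0.5, -0.3]
opening: 0.0001
```

```bash
python3 go.py; cp p.npy pold.npy; python3 - <<'E'
from h import *
c=cam("scene"); a=cv2.imread("pics/scene0.png"); b=c["pixels"][...,::-1]
cv2.imwrite("pics/s5.png",np.hstack([a[140:440,130:410],b[140:440,130:410]]))
c=cam("top"); cv2.imwrite("pics/top5.png",c["pixels"][...,::-1])
E
```

```text
heading 98.92270453901243 toolx 99.04740539534691 tilt [-0.e+00  8.e-04 -1.e+00] tipz 247.76406850657034 F [ 1.1  -0.46 -0.34] t 12.775 op 0.00013729691921142523
```

View pics/s5.png

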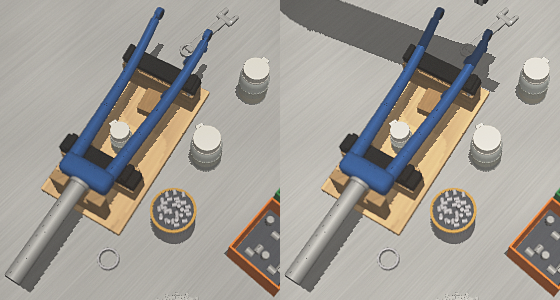

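Before/after look the same: fork seated, jars, tin, ring and spanner in place. Moving the hand farther off, then a numeric check.

Call:
play_rows(slide=[[0, 0, -20], [15, -20, -40], [30, -50, -40], [40, -70, -40], [40, -70, -40]], twist=[0, 0, 0, 0, 0], fingers=[-1, -1, -1, -1, -1])

```text
t: 13.5
tcp_pos: [0.5009, 0.0973, 0.2975]
eef_rot: [0.0, 0.649, 0.761, 0.0]
ft_force: [0.6, -0.7, 0.1]
opening: -0.0001
```

Call:
play_rows(slide=[[0, 0, 0], [0, 0, 0], [0, 0, 0]], twist=[0, 0, 0], fingers=[-1, -1, -1])

```text
t: 13.88
tcp_pos: [0.5024, 0.096, 0.2966]
eef_rot: [-0.0, 0.65, 0.76, -0.0]
ft_force: [-0.2, -0.0, 0.1]
opening: 0.0002
```

```bash
python3 - <<'E'
from h import *
c=cam("scene"); a=cv2.imread("pics/scene0.png",0); b=cv2.cvtColor(c["pixels"],cv2.COLOR_RGB2GRAY)
for n,(x,y,w,h) in dict(crown=(185,290,64,40),steerer_end=(132,380,60,50),tin=(270,320,70,70),jarL=(310,258,56,56),jarR=(362,190,50,56),jarB=(235,256,32,40),ring=(220,380,40,40),spanner=(300,140,80,70),postblade=(265,230,70,60),eye=(325,160,26,40)).items():
    T=a[y:y+h,x:x+w]; S=b[y-8:y+h+8,x-8:x+w+8]
    m=cv2.matchTemplate(S,T,cv2.TM_CCOEFF_NORMED); _,v,_,l=cv2.minMaxLoc(m); print(n,round(v,3),(l[0]-8,l[1]-8))
s=r.read_state(); print(s["t"],np.round(s["qvel"],3),np.round(s["ft_force"],1),np.round(s["tcp_pos"],3))
E
```

```text
crown 0.998 (0, 0)
steerer_end 0.999 (0, 0)
tin 0.999 (0, 0)
jarL 0.999 (0, 0)
jarR 0.999 (0, 0)
jarB 1.0 (0, 0)
ring 0.997 (0, 0)
spanner 0.715 (0, 0)
postblade 0.999 (0, 0)
eye 0.994 (0, 0)
13.925 [-0.001 -0.004  0.001  0.004 -0.001 -0.001 -0.   ] [0.2 0.7 0.4] [0.502 0.096 0.297]
```

```bash
python3 -c "
from bench import r
print(r.finish_job())"
```

```text
the job is handed in; nothing more can be done
None
```

I ran the closed fingertips along the top of the disc-side blade in one continuous pass, then lifted off and moved the hand clear. The pass went from about 46 mm below the crown centre to about 289 mm, with the tips' leading edge at the dropout. The job was handed in at about 14 s.

- **Force:** the measured vertical force was about 1.4–4.9 N and the drag along the blade at most 4.8 N. These are readings at the end of each short move. Every reading during the pass showed contact.
- **Upturned end:** the tool stayed vertical there, so I take it the leading edge of the tips did the touching over the last points. I did not measure that directly.
- **Nothing shifted:** comparing pictures from before and after, the crown, steerer, blade, axle eye, jars, tin and spacer ring all matched with no shift (0 px). The spanner also showed no shift, but its match was weaker (0.72), probably because of the arm's shadow. The bearing box was only compared by eye in the before/after picture.
- **At hand-in:** the arm was at rest, touching nothing, and the force reading was about zero.

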